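# Bring the stoppered cell into the spectrophotometer beam

## Robot

A 6-joint arm with a two-finger parallel gripper is mounted at the origin on the work surface. World frame = base frame: x ahead of the robot, y to its left, z up, the work surface at z = 0. Lengths are in m, angles in degrees, forces in N, time in s.
With the tool pointing down it reaches from about 0.3 to 0.75 m from the base axis. Payload 8.5 kg.
Tool frame: the origin (TCP) lies at the very end of the fingers, on their centre line; the grasp point (between the pads) lies 19 mm behind it; z points along the fingers, y is the line along which they close (so a half turn about z gives the same grasp; the last joint's range is limited). The gripper opens to 85 mm and grips with 20 to 120 N. Pads are 22 mm wide; open, the fingers measure 114 mm over their backs; the gripper's body (76 mm by 85 mm) begins 54 mm behind the grasp point. The pads swing forward as they close: fully open they stand 13 mm farther back than shut.
Start: joints at [-77.137, 21.807, 74.336, -0, 83.858, -12.336], TCP at [0.234, -0.498, 0.231] pointing down, gripper open.
Joint ranges: [-178.18, 178.18], [-50.72, 133.34], [12.68, 142.11], [-81.47, 261.47], [9.98, 163.14], [-165.26, 165.26]. Speed limits (degrees/s): [136.94, 136.94, 180, 180, 180, 180].

## Interface

Orientations are given as a 3x3 rotation matrix whose columns are the frame's x, y, z axes.
In Python, from rig import observe, cams, ticket gives the robot as it stands.
- The arm moves only by the tool move_arm, never from a script. Its arguments are lists of equal length, an entry for each row: "jaw": the finger opening in cm, from 0 to 8.54; "dp": the shift along the tool's x, y, z in cm, a list of three; "turn": the turn, a rotation vector about the tool's x, y, z in rad, a list of three. In form: {"jaw": [jaw, ...], "dp": [[tx, ty, tz], ...], "turn": [[wx, wy, wz], ...]}. A call has 1 to 12 rows; each row shifts and turns the commanded pose from where the row before left it, along the tool's axes as they then stand; what a row does not reach is not made up. A row lasts 1/12 s, in which the tool goes at most 41.7 mm and 7.16 degrees, less where a joint would pass 70% of its speed; a pose out of reach is approached as far as the arm can. A call is refused whole if a number of a shift passes 4.17 or a number of a turn 0.125, either way. A call with a gripper value outside its range is refused whole. The fingers move at their own pace and stop on an object; "force" is the grip in N (left out, the last holds). Time passes only in rows, so rows that do not move let the fingers close. It gives the time, the measured TCP pose, the force, the opening and the grip force at its end, in the units of the state.
- observe(): the state, without advancing time (a new reading comes with each control period).
- cams.get_image(name): name is "side" or "top" or "wrist"; returns (picture, depth): 480x640x3 uint8, red, green, blue; 480x640 float32, m along the optical axis (not along the pixel's ray), 0 where there is no reading.
- cams.calibration(name): a dict with "vertical_fov" (degrees; the focal length in pixels is half the picture's height over the tangent of half this angle, whatever the lens; pixels are square), "cx", "cy" (the principal point, pixels), "k1" (the pictures are not rectified: a ray, as slopes to the right and down, at radius r is drawn at 1 + k1 r^2 times it, then the intrinsics apply), "view" (4x4, takes a point from world to camera coordinates); the wrist camera has in their place "tool_from_camera" (4x4, takes a point from camera to tool coordinates, whose origin is the TCP and whose axes are the flange's). Camera axes: x right, y up, looking along -z (the intrinsics and any distortion apply to the point x, -y, -z); pixel columns grow to the right and rows downward; lengths in m; the calibration is good to about 2 mm. A picture is of the moment at which its call begins: read the wrist's pose just before it. calibration takes no time and is no camera call.
- ticket.close_job(): hands the job in; it is judged then, once.
Trained networks look in the newest picture that a camera, given by its name, has taken for a name from the list of things; names that differ only in an ending like _2 or _b are one class to them, and where a whole thing is asked for, a point or a joint stands for the part that bears it (a point fixed in the world has none). Each returns a list of dicts, best first, with "p" (0 to 1); they miss things now and then, are a little off and sometimes report something else, mostly with a low value. They report only what shows in the picture. A call takes as long as a camera call.
- cams.spot_in(camera, query): "box" ([centre column, centre row, width, height] as shares, 0 to 1, of the picture: columns of its width, rows of its height, round what is visible of it).
- cams.outline_of(camera, query): "mask" (480x640 bool, what is visible of it) and "box" ([centre column, centre row, width, height] as shares, 0 to 1, of the picture: columns of its width, rows of its height, round what is visible of it).
- cams.mark_of(camera, query): "location" ([column, row] as shares, 0 to 1, of the picture: columns of its width, rows of its height: a listed point, or the origin of a listed thing).
The state is a dict: "time_s": time; "q": joint angles; "qvel": joint speeds; "joint_efforts": joint torques, N m; "position": TCP position; "tool_rot": TCP orientation; "ft_force": force on the tool from outside, world axes, zero at the start; "wrist_torque": the same for the moment, N m; "grip_width": finger opening in m; "gripper_force": force on a finger pad.
Only numpy, scipy, OpenCV 4.12 (cv2) and the standard library are available. Lean on these libraries where they do the work, as an engineer would, in place of code of your own. Each camera call takes 0.05 s, during which the arm holds its last target. There are 200 camera calls.

## Task

Gently lower the lid of the spectrophotometer's sample compartment until it is shut (do not let it slam), then draw the cell-changer rod out by its knob until the ball detent clicks with the stoppered sample cell in the light beam: the cell nearest the front is in the beam while the rod is fully in, and each further click brings the next cell behind it into the beam. The click is worn and the reading takes a while, so finish still gripping the knob, with the rod resting in that click and the lid shut. Do not shift or knock over the glassware and other things on the bench.

Things in the scene. Friction and masses are not known exactly. Their poses are not given: they have to be found in the camera images.
- spectrophotometer: Off-white instrument, 420 mm wide (y), 320 deep (x), deck 135 mm high; rear hump (last 105 mm) 167 high; tilted display on the left of the deck, 160 high. Fixed. Origin: centre of its underside; x points front to rear, y to its left seen from the front, z up. Front panel at x = -160 mm. Sample compartment: opening in the deck, x -140 to 30, y -155 to -45 mm, with a four-cell rack.
- rack: Aluminium four-cell rack with its pull rod and knob, one sliding part. Origin: on the floor of the first slot, at the beam while the rod is fully in (first click, the start). It slides only along the instrument's -x; a sprung ball clicks at 0, 20, 40, 60 mm of travel; stop at 66 mm. Drag between clicks about 2 N; the ball begins to drop 4 mm before a click, draws a loose rod home from within 2 mm, and needs 8 N to leave.
- knob (a point): Centre of the black cylindrical knob on the end of the 8 mm steel pull rod: 22 mm diameter, 26 mm long along the instrument's x. 85 mm above the bench; with the rod fully in, 70 mm in front of the front panel, at y = -100 mm in the instrument's frame, and 168 mm in front of the rack's origin. It moves with the rack. Nothing stands within 80 mm to either side of its path.
- lid (a joint): Angle of the compartment lid, rad: 0 = shut flat on the deck; 1.35 to 1.7 at the start (about upright). Hinge line along the instrument's x at y = -35 mm, 136 mm above the bench; the free edge is on the instrument's right when shut, so it is pushed shut from the left. Stiff hinge (0.3 N m, 2 to 5 N at the edge): it stays at any angle until pushed.
- lid_edge (a point): Middle of the lid's free edge, on its outer (upper when shut) face. The lid is a plate 190 mm along x, 135 mm from hinge to edge, 10 mm thick, with a small finger lip 10 mm past this edge; its middle is at x = -55 mm in the instrument's frame. Lid shut: this point is at y = -170 mm, 146 mm above the bench.
- beam (a point): Where the light beam crosses the compartment, 82 mm above the bench: x = -62 mm, y = -100 mm in the instrument's frame; frame parallel to the instrument's. The beam runs along the instrument's y.
- sample_cell: The sample: a 12.5 mm square, 45 mm tall glass cell closed with a square white stopper (56 mm tall in all), standing in the second, third or fourth slot of the rack. Slots are 20 mm apart along x, the first one nearest the front panel. Origin: centre of its underside, 62 mm above the bench; it moves with the rack.
- blank_cell: Open glass cell without a stopper, 12.5 mm square, 45 mm tall, in the first slot (in the beam at the start). Origin: centre of its underside.
- cell_a: Open glass cell like the blank, in another slot. Origin: centre of its underside.
- cell_b: Open glass cell like the blank, in the remaining slot. Origin: centre of its underside.
- beaker: Bystander: empty glass beaker, 64 mm across, 75 mm tall, upright on the bench in front of the display side of the instrument. Origin: centre of its underside.
- cell_stand: Bystander: white block for spare cells, 50 x 115 mm, 50 mm tall with its cells, in front of the instrument's left end. Origin: centre of its underside.
- tissue_box: Bystander: flat pale box of lens tissue, 65 x 115 x 40 mm, to the right of the pull rod. Origin: centre of its underside.
- jar_lid: Bystander: brushed steel jar lid lying flat, 74 mm across, 18 mm thick, right of the robot. Origin: centre of its underside.
- wash_bottle: Bystander: white squeeze bottle, 68 mm across, 212 mm tall with its spout, right of the instrument. Origin: centre of its underside.
- mortar: Bystander: white porcelain bowl, 100 mm across, 55 mm tall, left of the robot. Origin: centre of its underside.
- micro_spatula: Bystander: steel laboratory spatula, 210 mm long, 6 mm thick, lying flat to the robot's left. Origin: on the bench under the middle of its shaft.
- tablet_jar: Bystander, heavy: tipped glass jar of tablets, 84 mm across, 105 mm long, with tablets spilled before its mouth, far right. Origin: on the bench under the middle of the jar.

How it is judged (in metres and radians):
On the way, in this order (a step that is already met when the one before it is completed fails the run):
1. the lid is shut while the rod is still fully in (value of joint lid below 0.05 rad and x of rack in the frame of beam above -0.008 m), for 0.2 s.
2. the rod is in the click that puts the stoppered cell in the beam, gripped by the knob (((x of sample_cell in the frame of rack between 0.016 and 0.024 m and x of rack in the frame of beam between -0.0218 and -0.0182 m) or (x of sample_cell in the frame of rack between 0.036 and 0.044 m and x of rack in the frame of beam between -0.0418 and -0.0382 m) or (x of sample_cell in the frame of rack between 0.056 and 0.064 m and x of rack in the frame of beam between -0.0618 and -0.0582 m)) and y of sample_cell in the frame of beam between -0.004 and 0.004 m and z of sample_cell in the frame of beam between -0.024 and -0.016 m and value of joint lid below 0.05 rad and contact force between the fingers and rack above 2 N and distance between the grasp point and knob below 0.03 m and linear speed of rack below 0.01 m/s), for 0.3 s.
At the end, for the whole second after the job is handed in: The stoppered cell stands in its slot of the rack in the beam, the rod at rest within 1.8 mm of that cell's click (20, 40 or 60 mm of travel), the lid shut (below 0.05 rad), and the fingers still gripping the knob (over 2 N) through the last second (all of step 2); the arm keeps its last pose, push and grip.
It fails at once if the lid is slammed (closing faster than 4 rad/s) (velocity of joint lid below -4 rad/s).
It fails at once if a thing on the bench is shifted by more than 25 mm (distance of any of beaker, wash_bottle, jar_lid, tissue_box, mortar, cell_stand, micro_spatula from where it was at the start of the episode above 0.025 m).
It fails at once if the beaker or the wash bottle is knocked over (angle between any of beaker, wash_bottle's own z axis and vertical above 0.4 rad).
It also fails if it takes over 54 s, if anything falls off the work surface, if the arm or the gripper's body presses on something with over 40 N, if the wrist force passes 120 N, or if a joint passes its speed limit or range.

## Working session

There is one attempt and no reset: what is moved stays moved. The work goes in short steps, Python scripts to look and compute and a tool call to move; the robot and the scene stay as the last step left them, time stands still between calls to the robot, and variables do not carry over. Pictures are saved under pics/ and viewed, at most 10 in all, crops included, and the job is handed in when it is done.

Besides the shell and the picture viewer there is one more tool, called after "Request:" as a command line: name --argument value ..., lists and objects as JSON in quotes. move_arm: Moves the arm, as the interface text tells. Its arguments: {"type":"object","properties":{"jaw":{"type":"array","items":{"type":"number"}},"dp":{"type":"array","items":{"type":"array","items":{"type":"number"}}},"turn":{"type":"array","items":{"type":"array","items":{"type":"number"}}},"force":{"type":"number"}},"required":["jaw","dp","turn"]}

```bash
mkdir -p pics
cat > h.py <<'E'
import numpy as np, cv2
from rig import observe, cams, ticket
def ray_px(cal,u,v):
    f=240/np.tan(np.radians(cal["vertical_fov"])/2)
    x=(u-cal["cx"])/f; y=(v-cal["cy"])/f
    rd=np.hypot(x,y); r=rd
    for _ in range(20): r=rd/(1+cal["k1"]*r*r)
    s=r/rd if rd>0 else 1
    return x*s,y*s
def c2w(name,st=None):
    cal=cams.calibration(name)
    if name=="wrist":
        T=np.eye(4);T[:3,:3]=st["tool_rot"];T[:3,3]=st["position"]
        return cal,T@np.array(cal["tool_from_camera"])
    return cal,np.linalg.inv(np.array(cal["view"]))
def px2w(name,u,v,d=None,z=None,st=None):
    cal,M=c2w(name,st); x,y=ray_px(cal,u,v)
    dc=M[:3,:3]@np.array([x,-y,-1.]); o=M[:3,3]
    if d is None: d=(z-o[2])/dc[2]
    return o+d*dc
E
python3 - <<'E'
from h import *
for n in("side","top"):
    im,d=cams.get_image(n); cv2.imwrite(f"pics/{n}1.png",im[:,:,::-1]); np.save(f"pics/{n}1.npy",d)
    for q in("knob","lid_edge","sample_cell","spectrophotometer","beam"):
        try: r=cams.mark_of(n,q)
        except Exception as e: print(n,q,e); continue
        for k in r[:2]:
            u,v=k["location"][0]*640,k["location"][1]*480
            dd=d[min(int(v),479),min(int(u),639)]
            print(n,q,round(k["p"],2),int(u),int(v),px2w(n,u,v,d=dd).round(3), px2w(n,u,v,z=.085 if q=="knob" else 0.1).round(3))
s=observe(); print(s["time_s"],s["tool_rot"])
E
```

```text
side knob 0.5 320 257 [0.54  0.074 0.025] [ 0.532 -0.026  0.085]
side lid_edge 0.95 382 194 [0.712 0.015 0.267] [0.781 0.37  0.1  ]
side spectrophotometer 0.71 394 271 [ 0.72  -0.176  0.124] [ 0.729 -0.139  0.1  ]
side beam 0.8 377 263 [ 0.678 -0.147  0.133] [ 0.689 -0.093  0.1  ]
top knob 0.53 343 241 [ 0.541 -0.048  0.091] [ 0.542 -0.048  0.085]
top lid_edge 0.58 322 172 [0.711 0.02  0.275] [0.752 0.019 0.1  ]
top sample_cell 0.58 352 171 [ 0.754 -0.071  0.115] [ 0.757 -0.072  0.1  ]
top spectrophotometer 0.91 318 175 [0.734 0.031 0.135] [0.742 0.031 0.1  ]
top spectrophotometer 0.66 345 240 [ 0.546 -0.055  0.094] [ 0.546 -0.055  0.1  ]
top beam 0.56 347 189 [ 0.709 -0.061  0.065] [ 0.702 -0.059  0.1  ]
0.6 [[ 9.04842270e-01  4.25746952e-01 -1.37089216e-06]
 [ 4.25746952e-01 -9.04842270e-01 -2.13648806e-06]
 [-2.15004445e-06  1.34953155e-06 -1.00000000e+00]]
```

View pics/side1.png

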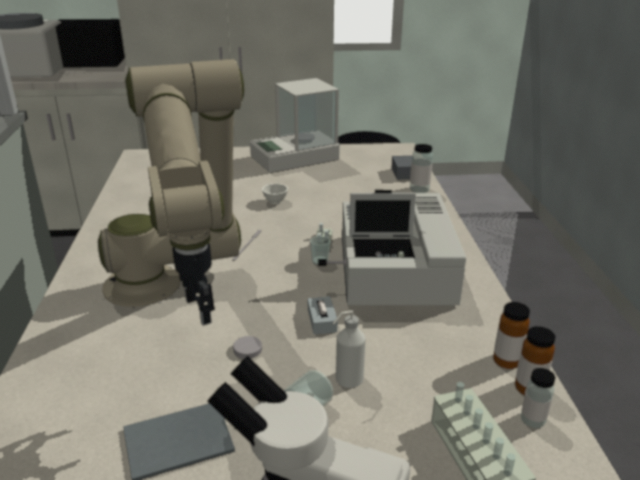

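View pics/top1.png

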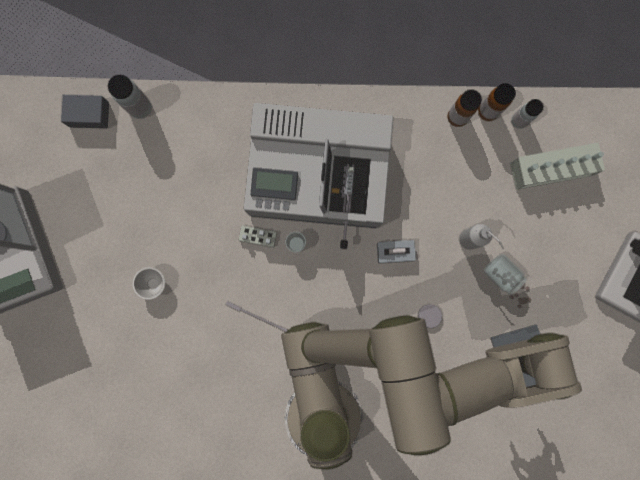

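The side view shows the lid upright at about (383,213) with the compartment in front of it. In the top view the rack is at (348,180), the knob at (344,244) and the lid edge at about (326,175). The instrument is slightly rotated. Next I'll fit its pose and enlarge the rack.

```bash
cat >> h.py <<'E'
def cloud(name,d,st=None):
    cal,M=c2w(name,st); v,u=np.mgrid[0:480,0:640].astype(float)
    f=240/np.tan(np.radians(cal["vertical_fov"])/2)
    x=(u-cal["cx"])/f; y=(v-cal["cy"])/f; rd=np.hypot(x,y); r=rd.copy()
    for _ in range(20): r=rd/(1+cal["k1"]*r*r)
    s=np.where(rd>0,r/np.maximum(rd,1e-9),1)
    P=np.stack([x*s*d,-y*s*d,-d],-1)
    return P@M[:3,:3].T+M[:3,3]
E
python3 - <<'E'
from h import *
d=np.load("pics/top1.npy"); P=cloud("top",d)
sel=np.zeros(d.shape,bool); sel[95:235,235:400]=1
sel&=d>0
for lo,hi in((.125,.175),(.155,.18)):
    m=sel&(P[...,2]>lo)&(P[...,2]<hi)
    m=cv2.morphologyEx(m.astype(np.uint8),cv2.MORPH_OPEN,np.ones((3,3)))>0
    if lo>.15: m[150:]=0
    r=cv2.minAreaRect((P[m][:,:2]*1000).astype(np.float32)); print(lo,r,np.median(P[m][:,2]))
m=sel&(P[...,2]>.19); q=P[m]; print("lid",len(q),q.min(0),q.max(0))
m=sel&(P[...,2]>.25); q=P[m]; print("lidtop",len(q),q.mean(0))
k=P[236:252,336:352]; k=k[(k[...,2]>.06)]; print("knob",k.mean(0),len(k))
im=cv2.imread("pics/top1.png"); cv2.imwrite("pics/crop1.png",cv2.resize(im[145:255,310:400],None,fx=7,fy=5.4,interpolation=cv2.INTER_CUBIC))
m=sel&(P[...,2]<.125)&(P[...,2]>.1)
for v in range(155,215):
    for u in range(335,365):
        pass
E
```

```text
0.125 ((772.355712890625, 34.55018615722656), (419.7757263183594, 321.42877197265625), 85.74246978759766) 0.14406110164414176
0.155 ((878.4835815429688, 26.507400512695312), (418.2738342285156, 108.25077819824219), 85.69422149658203) 0.1667390015372594
lid 488 [ 6.21420580e-01 -3.05967747e-04  1.90806349e-01] [0.80830295 0.02914629 0.28607431]
lidtop 334 [0.71375875 0.01711375 0.26758485]
knob [ 0.5365931  -0.04743013  0.1122802 ] 77
```

View pics/crop1.png

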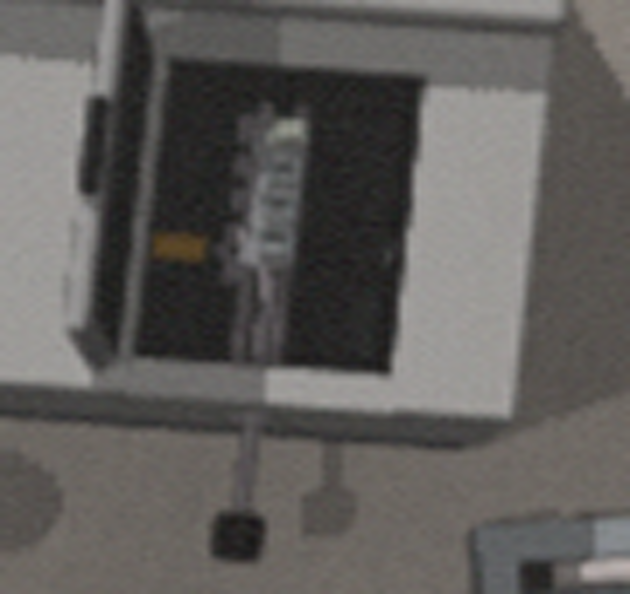

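The stopper (white, crop pixel (288,130)) is on the rearmost cell. The orange beam mark at (180,247) lines up with the front cell, so the sample looks to be in slot 4. The instrument fit matches the given sizes: yaw -4.26°, centre (0.772, 0.035). I'll lift, align, and look with the wrist camera.

Request:
move_arm --jaw '[0,0,0,0,0,0,0,0,0,0,0,0]' --dp '[[0,0,-1.7],[0,0,-1.7],[0,0,-1.7],[0,0,-1.7],[0,0,-1.7],[0,0,-1.7],[2.2,-2.66,0],[2.2,-2.66,0],[2.2,-2.66,0],[2.2,-2.66,0],[2.2,-2.66,0],[2.2,-2.66,0]]' --turn '[[0,0,0.0857],[0,0,0.0857],[0,0,0.0857],[0,0,0.0857],[0,0,0.0857],[0,0,0.0857],[0,0,0],[0,0,0],[0,0,0],[0,0,0],[0,0,0],[0,0,0]]'

```text
time_s: 1.6
position: [0.3785, -0.3469, 0.3335]
tool_rot: [[0.997, -0.075, 0.0], [-0.075, -0.997, -0.0], [0.0, 0.0, -1.0]]
ft_force: [0.2, -1.2, 0.4]
grip_width: -0.0002
gripper_force: 0.0
```

Request:
move_arm --jaw '[0,0,0,0,0,0,0,0,0,0,0]' --dp '[[2.2,-2.66,0],[2.2,-2.66,0],[2.2,-2.66,0],[2.2,-2.66,0],[2.2,-2.66,0],[2.2,-2.66,0],[2.2,-2.66,0],[2.2,-2.66,0],[2.2,-2.66,0],[2.2,-2.66,0],[0,0,0]]' --turn '[[0,0,0],[0,0,0],[0,0,0],[0,0,0],[0,0,0],[0,0,0],[0,0,0],[0,0,0],[0,0,0],[0,0,0],[0,0,0]]'

```text
time_s: 2.52
position: [0.6195, -0.0951, 0.3321]
tool_rot: [[0.998, -0.069, -0.0], [-0.069, -0.998, 0.002], [-0.001, -0.002, -1.0]]
ft_force: [1.7, 0.5, -0.4]
grip_width: 0.0001
gripper_force: 0.0
```

```bash
cat >> h.py <<'E'
C=np.array([.7724,.0346]); A=np.radians(-4.26)
R2=np.array([[np.cos(A),-np.sin(A)],[np.sin(A),np.cos(A)]])
def inst(p): return np.r_[R2.T@(np.array(p[:2])-C),p[2]]
E
python3 - <<'E'
from h import *
s=observe(); print(s["time_s"],s["position"],np.round(s["tool_rot"],3),inst(s["position"]))
im,d=cams.get_image("wrist"); cv2.imwrite("pics/w1.png",im[:,:,::-1])
for q in("sample_cell","blank_cell","knob","lid_edge","beam"):
    for k in cams.mark_of("wrist",q)[:3]:
        u,v=k["location"][0]*640,k["location"][1]*480
        z={"sample_cell":.062,"blank_cell":.062,"knob":.085,"lid_edge":.27,"beam":.082}[q]
        print(q,round(k["p"],2),int(u),int(v),inst(px2w("wrist",u,v,z=z,st=s)).round(4))
E
```

```text
2.5167 [ 0.61946161 -0.09509079  0.3321465 ] [[ 0.998 -0.069 -0.   ]
 [-0.069 -0.998  0.002]
 [-0.001 -0.002 -1.   ]] [-0.14288209 -0.14069314  0.3321465 ]
sample_cell 0.77 279 55 [ 0.0003 -0.1015  0.062 ]
blank_cell 0.6 596 210 [-0.1581 -0.4581  0.062 ]
blank_cell 0.56 280 117 [-0.0602 -0.1011  0.062 ]
knob 0.73 284 277 [-0.2311 -0.104   0.085 ]
lid_edge 0.77 81 92 [-0.0551 -0.0176  0.27  ]
lid_edge 0.62 281 121 [-0.0697 -0.1217  0.27  ]
beam 0.67 281 119 [-0.0628 -0.1037  0.082 ]
```

View pics/w1.png

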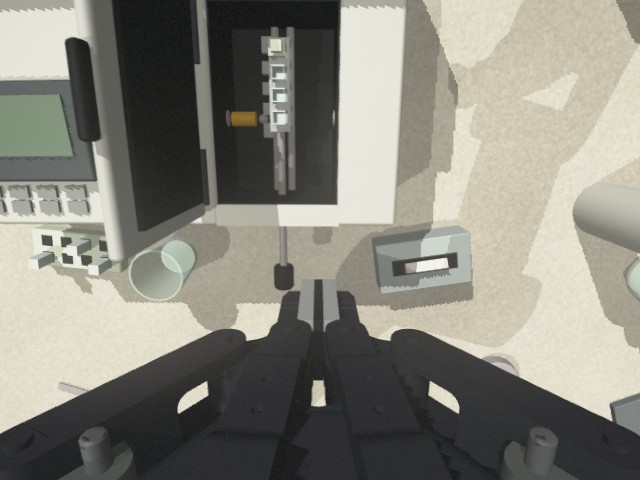

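The wrist view confirms it. The stoppered cell (277,46) is in the fourth, rearmost slot and the blank (280,118) is at the orange beam port, so the travel needed is 60 mm. The lid is at about 1.63 rad and the knob is at (284,277). I'll go over to the lid's left side.

Request:
move_arm --jaw '[0,0,0,0,0,0,0,0,0,0,0]' --dp '[[1.05,-2.6,0],[1.05,-2.6,0],[1.05,-2.6,0],[1.05,-2.6,0],[1.05,-2.6,0],[1.05,-2.6,0],[0,0,2.15],[0,0,2.15],[0,0,2.15],[0,0,2.15],[0,0,0]]' --turn '[[0,0,0],[0,0,0],[0,0,0],[0,0,0],[0,0,0],[0,0,0],[0,0,0],[0,0,0],[0,0,0],[0,0,0],[0,0,0]]'

```text
time_s: 3.73
position: [0.6898, 0.0506, 0.243]
tool_rot: [[0.997, -0.076, -0.008], [-0.076, -0.997, 0.001], [-0.008, -0.0, -1.0]]
ft_force: [-0.3, -0.0, -1.0]
grip_width: -0.0002
gripper_force: 0.0
```

Run:
```python
from h import *
s=observe(); p=inst(s["position"]);print(p.round(4),s["ft_force"],np.round(s["tool_rot"],3).tolist())
# arc of tcp: corner at r on outer face
for t in np.linspace(1.5,0,11):
    r=.110
    y=-.035-r*np.cos(t)+.010*np.sin(t)+.0145; z=.136+r*np.sin(t)+.010*np.cos(t)
    print(round(t,2),round(y*100,2),round(z*100,2))
```

```text
[-0.0836  0.0098  0.243 ] [-0.31515635 -0.00858157 -0.96959545] [[0.997, -0.076, -0.008], [-0.076, -0.997, 0.001], [-0.008, -0.0, -1.0]]
1.5 -1.83 24.64
1.35 -3.48 24.55
1.2 -5.1 24.21
1.05 -6.66 23.64
0.9 -8.1 22.84
0.75 -9.42 21.83
0.6 -10.56 20.64
0.45 -11.52 19.29
0.3 -12.26 17.81
0.15 -12.78 16.23
0.0 -13.05 14.6
```

Request:
move_arm --jaw '[0,0,0,0,0,0,0,0,0,0,0,0]' --dp '[[0,0.7,0],[0,0.7,0],[0,0.7,0],[0,0.7,0],[0,0.83,0.05],[0,0.83,0.05],[0,0.81,0.17],[0,0.81,0.17],[0,0.78,0.28],[0,0.78,0.28],[0,0.72,0.4],[0,0.72,0.4]]' --turn '[[0,0,0],[0,0,0],[0,0,0],[0,0,0],[0,0,0],[0,0,0],[0,0,0],[0,0,0],[0,0,0],[0,0,0],[0,0,0],[0,0,0]]'

```text
time_s: 4.73
position: [0.6844, -0.04, 0.2288]
tool_rot: [[0.997, -0.075, -0.0], [-0.075, -0.997, -0.0], [-0.0, 0.0, -1.0]]
ft_force: [0.4, 1.1, 1.5]
grip_width: 0.0
gripper_force: 1.1
```

Run:
```python
from h import *
s=observe(); print(inst(s["position"]).round(4),s["ft_force"])
im,d=cams.get_image("side"); P=cloud("side",d)
for k in cams.mark_of("side","lid_edge")[:2]:
    u,v=k["location"][0]*640,k["location"][1]*480
    print(k["p"],u,v,inst(px2w("side",u,v,d=d[int(v),int(u)])).round(3))
cv2.imwrite("pics/s2.png",cv2.resize(im[150:320,280:500,::-1],None,fx=3,fy=3))
```

```text
[-0.0822 -0.0809  0.2288] [0.41383196 1.06731325 1.53631959]
0.89 384.128 211.392 [-0.062 -0.119  0.259]
0.23 246.59199999999998 346.416 [-0.424 -0.408  0.02 ]
```

View pics/s2.png

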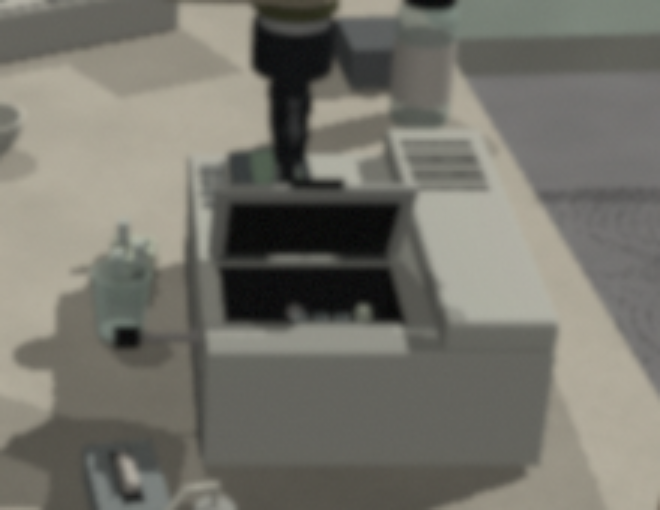

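The lid is following the fingers and has come down to about 0.9 rad (edge at (384,211) in the full picture). I'll continue along the arc.

Request:
move_arm --jaw '[0,0,0,0,0,0,0,0,0,0,0,0]' --dp '[[0,0.66,0.5],[0,0.66,0.5],[0,0.57,0.6],[0,0.57,0.6],[0,0.48,0.68],[0,0.48,0.68],[0,0.37,0.74],[0,0.37,0.74],[0,0.26,0.79],[0,0.26,0.79],[0,0.13,0.7],[0,0.13,0.5]]' --turn '[[0,0,0],[0,0,0],[0,0,0],[0,0,0],[0,0,0],[0,0,0],[0,0,0],[0,0,0],[0,0,0],[0,0,0],[0,0,0],[0,0,0]]'

```text
time_s: 5.83
position: [0.6807, -0.0883, 0.1499]
tool_rot: [[0.997, -0.074, -0.001], [-0.074, -0.997, 0.001], [-0.001, -0.001, -1.0]]
ft_force: [0.3, 0.7, 1.1]
grip_width: 0.0001
gripper_force: 0.6
```

Request:
move_arm --jaw '[0,0,0,0,0]' --dp '[[0,0,0.2],[0,0,0.2],[0,0,0.1],[0,0,0.1],[0,0,0]]' --turn '[[0,0,0],[0,0,0],[0,0,0],[0,0,0],[0,0,0]]'

```text
time_s: 6.25
position: [0.6808, -0.0882, 0.1461]
tool_rot: [[0.997, -0.074, 0.001], [-0.074, -0.997, -0.0], [0.001, 0.0, -1.0]]
ft_force: [-3.2, -0.4, 5.0]
grip_width: 0.0001
gripper_force: 2.5
```

Request:
move_arm --jaw '[0,0,0,0]' --dp '[[0,0,0.1],[0,0,0.05],[0,0,0],[0,0,0]]' --turn '[[0,0,0],[0,0,0],[0,0,0],[0,0,0]]'

```text
time_s: 6.58
position: [0.6808, -0.0882, 0.146]
tool_rot: [[0.997, -0.074, 0.002], [-0.074, -0.997, -0.001], [0.002, 0.001, -1.0]]
ft_force: [-4.6, -0.7, 12.5]
grip_width: 0.0002
gripper_force: 6.0
```

Run:
```python
from h import *
s=observe(); print(s["time_s"],inst(s["position"]).round(4),s["ft_force"])
```

```text
6.5833 [-0.0822 -0.1293  0.146 ] [-4.64291765 -0.72522904 12.54518729]
```

The lid is at its stop: the tip height of 0.146 m matches the shut lid, with 12 N on it. Next I'll lift, open, and move over the knob.

Request:
move_arm --jaw '[0,0,5,5,5,5,5,5,5,5,5]' --dp '[[0,0,-1],[0,0,-2],[0,0,-2.5],[0,0,-2],[-2.48,-0.47,0],[-2.48,-0.47,0],[-2.48,-0.47,0],[-2.48,-0.47,0],[-2.48,-0.47,0],[-2.48,-0.47,0],[0,0,0]]' --turn '[[0,0,0],[0,0,0],[0,0,0],[0,0,0],[0,0,0],[0,0,0],[0,0,0],[0,0,0],[0,0,0],[0,0,0],[0,0,0]]'

```text
time_s: 7.5
position: [0.5313, -0.0476, 0.2195]
tool_rot: [[0.997, -0.073, -0.001], [-0.073, -0.997, 0.001], [-0.001, -0.001, -1.0]]
ft_force: [0.9, -0.2, 0.7]
grip_width: 0.0499
gripper_force: 0.0
```

Run:
```python
from h import *
s=observe(); print(s["time_s"],inst(s["position"]).round(4),s["ft_force"],np.round(s["tool_rot"],3).tolist(),s["grip_width"])
im,d=cams.get_image("wrist"); cv2.imwrite("pics/w2.png",im[:,:,::-1])
for q,z in(("knob",.085),("lid_edge",.146)):
    for k in cams.mark_of("wrist",q)[:2]:
        u,v=k["location"][0]*640,k["location"][1]*480
        print(q,round(k["p"],2),int(u),int(v),inst(px2w("wrist",u,v,z=z,st=s)).round(4),inst(px2w("wrist",u,v,d=d[int(v),int(u)],st=s)).round(4))
```

```text
7.5 [-0.2343 -0.0999  0.2195] [ 0.93267313 -0.17919792  0.71672823] [[0.997, -0.073, -0.001], [-0.073, -0.997, 0.001], [-0.001, -0.001, -1.0]] 0.0499287625434669
knob 0.63 320 216 [-0.2282 -0.1022  0.085 ] [-0.2258 -0.1022  0.0957]
```

View pics/w2.png

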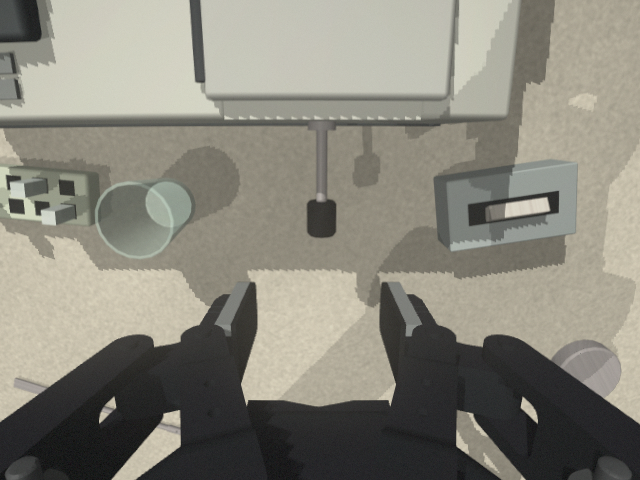

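The lid is shut flat and the knob at (320,216) is centred between the fingers. I'll descend, straddle it, and close.

Request:
move_arm --jaw '[5,5,5,5,5,5,5,5,5]' --dp '[[0.25,0.1,2.4],[0.25,0.1,2.4],[0,0,2.4],[0,0,2.4],[0,0,2.2],[0,0,1.8],[0,0,1.2],[0,0,0.6],[0,0,0]]' --turn '[[0,0,0],[0,0,0],[0,0,0],[0,0,0],[0,0,0],[0,0,0],[0,0,0],[0,0,0],[0,0,0]]'

```text
time_s: 8.4
position: [0.5396, -0.0516, 0.0632]
tool_rot: [[0.997, -0.074, -0.002], [-0.074, -0.997, 0.001], [-0.002, -0.001, -1.0]]
ft_force: [0.2, 0.8, 0.5]
grip_width: 0.0499
gripper_force: 0.0
```

Request:
move_arm --jaw '[3.5,2.8,2.4,2.2,2,1.5,1.5,1.5]' --dp '[[0,0,0],[0,0,0],[0,0,0],[0,0,0],[0,0,0],[0,0,0],[0,0,0],[0,0,0]]' --turn '[[0,0,0],[0,0,0],[0,0,0],[0,0,0],[0,0,0],[0,0,0],[0,0,0],[0,0,0]]' --force 40

```text
time_s: 9.07
position: [0.5401, -0.0506, 0.0657]
tool_rot: [[0.997, -0.074, 0.003], [-0.074, -0.997, 0.001], [0.003, -0.001, -1.0]]
ft_force: [2.2, 6.0, 2.9]
grip_width: 0.0207
gripper_force: 39.0
```

Run:
```python
from h import *
s=observe(); print(s["time_s"],inst(s["position"]).round(4),s["ft_force"],s["grip_width"],s["gripper_force"])
```

```text
9.0667 [-0.2253 -0.1023  0.0657] [2.23439139 5.97717848 2.88679059] 0.020748166703198036 38.97032618522644
```

Gripped: opening 20.7 mm with 39 N. Pulling along tool −x.

Request:
move_arm --jaw '[1.5,1.5,1.5,1.5,1.5,1.5,1.5,1.5,1.5,1.5,1.5,1.5]' --dp '[[0,-0.05,0],[0,-0.05,0],[-0.5,0,0],[-0.5,0,0],[-0.5,0,0],[-0.5,0,0],[-0.5,0,0],[-0.5,0,0],[-0.5,0,0],[-0.5,0,0],[0,0,0],[0,0,0]]' --turn '[[0,0,0],[0,0,0],[0,0,0],[0,0,0],[0,0,0],[0,0,0],[0,0,0],[0,0,0],[0,0,0],[0,0,0],[0,0,0],[0,0,0]]' --force 60

```text
time_s: 10.07
position: [0.5002, -0.0476, 0.0655]
tool_rot: [[0.997, -0.075, 0.003], [-0.075, -0.997, -0.0], [0.003, 0.0, -1.0]]
ft_force: [1.2, 2.4, 7.4]
grip_width: 0.02
gripper_force: 60.0
```

Run:
```python
from h import *
s=observe(); print(s["time_s"],inst(s["position"]).round(4),s["ft_force"],s["grip_width"],s["gripper_force"])
```

```text
10.0667 [-0.2653 -0.1022  0.0655] [1.1712528  2.44512504 7.41307702] 0.020016687719755937 60.01234173774719
```

Request:
move_arm --jaw '[1.5,1.5,1.5,1.5,1.5,1.5,1.5,1.5,1.5]' --dp '[[-0.4,0,0],[-0.4,0,0],[-0.4,0,0],[-0.4,0,0],[-0.2,0,0],[-0.2,0,0],[0,0,0],[0,0,0],[0,0,0]]' --turn '[[0,0,0],[0,0,0],[0,0,0],[0,0,0],[0,0,0],[0,0,0],[0,0,0],[0,0,0],[0,0,0]]'

```text
time_s: 10.82
position: [0.4803, -0.0461, 0.0655]
tool_rot: [[0.997, -0.075, 0.002], [-0.075, -0.997, -0.0], [0.002, 0.0, -1.0]]
ft_force: [1.8, 2.5, 8.5]
grip_width: 0.0205
gripper_force: 60.1
```

Run:
```python
from h import *
s=observe(); print(s["time_s"],inst(s["position"]).round(4),s["ft_force"],s["grip_width"],s["gripper_force"])
for n in("top","side"):
  im,d=cams.get_image(n); cv2.imwrite(f"pics/{n}3.png",im[:,:,::-1])
  for k in cams.mark_of(n,"knob")[:2]:
    u,v=k["location"][0]*640,k["location"][1]*480
    print(n,round(k["p"],2),int(u),int(v),inst(px2w(n,u,v,z=.085)).round(4))
im,d=cams.get_image("wrist"); cv2.imwrite("pics/w3.png",im[:,:,::-1])
```

```text
10.8167 [-0.2853 -0.1022  0.0655] [1.83408147 2.48097283 8.53558311] 0.02045605930496941 60.14623761177063
side 0.66 300 260 [-0.2947 -0.0923  0.085 ]
side 0.36 385 259 [-0.0462 -0.0855  0.085 ]
```

View pics/w3.png

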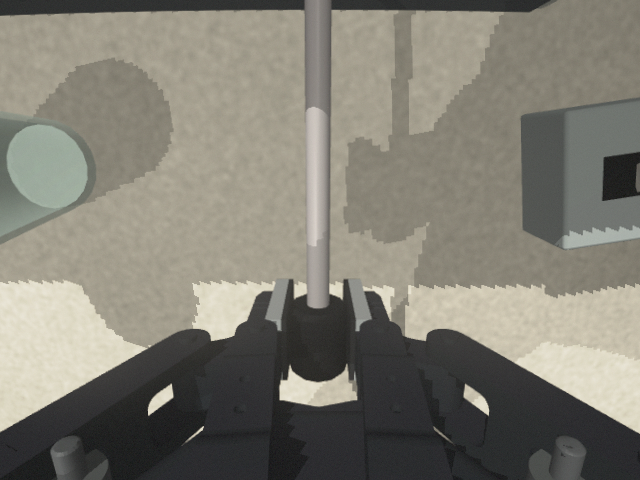

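The knob is held between the pads (about (318,340)) and tool travel is 60.0 mm. I'll nudge ±1 mm to check that the ball resists both ways, which would mean the rod is in the click.

Request:
move_arm --jaw '[1.5,1.5,1.5]' --dp '[[-0.1,0,0],[0,0,0],[0,0,0]]' --turn '[[0,0,0],[0,0,0],[0,0,0]]'

```text
time_s: 11.32
position: [0.4801, -0.0461, 0.0656]
tool_rot: [[0.997, -0.075, 0.004], [-0.075, -0.997, -0.001], [0.004, 0.0, -1.0]]
ft_force: [4.6, 3.8, 5.4]
grip_width: 0.0197
gripper_force: 60.1
```

Request:
move_arm --jaw '[1.5,1.5,1.5]' --dp '[[0.2,0,0],[0,0,0],[0,0,0]]' --turn '[[0,0,0],[0,0,0],[0,0,0]]'

```text
time_s: 11.57
position: [0.4805, -0.0461, 0.0654]
tool_rot: [[0.997, -0.074, 0.0], [-0.074, -0.997, -0.0], [0.0, 0.0, -1.0]]
ft_force: [-2.2, 1.4, 11.1]
grip_width: 0.0204
gripper_force: 60.6
```

Request:
move_arm --jaw '[1.5,1.5,1.5,1.5,1.5,1.5]' --dp '[[-0.1,0,0],[0,0,0],[0,0,0],[0,0,0],[0,0,0],[0,0,0]]' --turn '[[0,0,0],[0,0,0],[0,0,0],[0,0,0],[0,0,0],[0,0,0]]'

```text
time_s: 12.07
position: [0.4802, -0.046, 0.0655]
tool_rot: [[0.997, -0.074, 0.002], [-0.074, -0.997, -0.0], [0.002, 0.0, -1.0]]
ft_force: [0.1, 3.4, 8.6]
grip_width: 0.0201
gripper_force: 60.4
```

The rod is in the click: the ball resists both ways and about 0 N is left along it. Handing in.

```bash
python3 -c "
from rig import ticket
print(ticket.close_job())"
```

```text
the job is handed in; nothing more can be done
None
```

The job is handed in: the lid is shut, and the rod rests in the 60 mm click with the stoppered fourth-slot cell in the beam. The knob is still gripped at 60 N; the close call did not say whether the run passed.

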